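# Turn a jigsaw piece picture-side up against the backrest of the puzzle board

## Robot

A 6-joint arm with a two-finger parallel gripper is mounted at the origin on the work surface. World frame = base frame: x ahead of the robot, y to its left, z up, the work surface at z = 0. Lengths are in m, angles in rad, forces in N, time in s.
With the tool pointing down it reaches from about 0.375 to 0.975 m from the base axis. Payload 3.8 kg.
Tool frame: the origin (TCP) lies midway between the tips of the shut fingers; the grasp point (between the pads) lies 19 mm behind it (bot.grip_point_offset is the z of the grasp point in the tool frame, in m); z points along the fingers, y is the line along which they close (so a half turn about z gives the same grasp; the last joint's range is limited). The gripper opens to 85 mm and grips with 20 to 120 N. Pads are 22 mm wide; open, the fingers measure 114 mm over their backs; the gripper's body (76 mm by 85 mm) begins 54 mm behind the grasp point. The pads swing forward as they close: fully open they stand 13 mm farther back than shut.
Start: joints at [-1.258, 0.264, 1.604, -0, 1.274, -0.037], TCP at [0.231, -0.634, 0.231] pointing down, gripper open.
Joint ranges: [-2.63, 2.63], [-0.94, 2.18], [0.31, 2.57], [-1.31, 4.45], [0, 2.66], [-2.55, 2.55]. Speed limits (rad/s): [2.57, 2.57, 3.14, 3.14, 3.14, 3.14].

## Interface

Orientations are given as a rotation vector (axis times angle).
In Python, from workcell import sensors, optics, order, bot gives the robot as it stands.
- The arm moves only by the tool play_rows, never from a script. Its argument "commands" is a list of rows, each a list of 6 numbers: the shift along the tool's x, y, z in cm, then the turn, a rotation vector about the tool's x, y, z in rad. In form: [[dx, dy, dz, wx, wy, wz], ...]. A call has 1 to 5 rows; each row shifts and turns the commanded pose from where the row before left it, along the tool's axes as they then stand; what a row does not reach is not made up. A row lasts 1/12 s, in which the tool goes at most 41.7 mm and 7.16 degrees, less where a joint would pass 70% of its speed; a pose out of reach is approached as far as the arm can. A call with a gripper value outside its range is refused whole. "grip" is the closure, from 0 (fully open) to 1 (shut), set as the call begins (left out, the last holds). The fingers move at their own pace and stop on an object; "force" is the grip in N (left out, the last holds). Time passes only in rows, so rows that do not move let the fingers close. It gives the time, the measured TCP pose, the force, the opening and the grip force at its end, in the units of the state.
- sensors.read_state(): the state, without advancing time (a new reading comes with each control period).
- optics.read_camera(name): name is "scene" or "top"; returns the picture (420x560x3 uint8, red, green, blue); there is no depth.
- optics.camera_info(name): a dict with "mtx" (3x3 intrinsics, pixels), "k1" (the pictures are not rectified: a ray, as slopes to the right and down, at radius r is drawn at 1 + k1 r^2 times it, then the intrinsics apply), "R" (3x3) and "t" (3): a world point X has camera coordinates R X + t. Camera axes: x right, y down, z forward; pixel columns grow to the right and rows downward; lengths in m; the calibration is good to about 2 mm. A picture is of the moment at which its call begins. camera_info takes no time and is no camera call.
- order.finish_job(): hands the job in; it is judged then, once.
The state is a dict: "time": time; "q": joint angles; "joint_vel": joint speeds; "joint_torque": joint torques, N m; "tool_pos": TCP position; "tcp_rot": TCP orientation; "wrist_force": force on the tool from outside, world axes, zero at the start; "torque": the same for the moment, N m; "width": opening from 0.0 (shut) to 1.0 (fully open); "grip_force": force on a finger pad.
Only numpy, scipy, OpenCV 4.12 (cv2) and the standard library are available. Lean on these libraries where they do the work, as an engineer would, in place of code of your own. Each camera call takes 0.05 s, during which the arm holds its last target. There are 200 camera calls.

## Task

One of the two wooden jigsaw pieces on the puzzle board lies picture-side down. Without picking it up, push it with the fingertips against the sloping backrest until it tips up and stands leaning there on its edge for a moment, then reach behind its upper edge and tip it back over towards the front so that it ends lying flat on the board floor, picture-side up. Leave the other piece, the mug and the candlestick where they are.

Things in the scene. Friction and masses are not known exactly. Their poses are not given: they have to be found in the camera images.
- board: Fixed wooden puzzle board, 380 mm wide (its y). Origin at table height under its middle; x points to the backrest at the far side, y left, z up. Its grey felt-faced floor, 14 mm above the table, runs from x = -130 to 73 mm; the front is open. Rims 8 mm thick, 24 mm above the table, close the ends y = +-190. From x = 73 to 87 mm a groove 5 mm deep runs the whole width. Friction about 0.6.
- backrest_foot (a point): Mid-width foot of the board's sloping backrest: floor height, far side of the groove (board x = 87 mm). From here the face rises at 40 degrees for 8 mm of height, 50 degrees up to 20 mm, then 58 degrees to the top. A piece whose near edge has dropped into the groove stays leaning here by itself, about 52 degrees steep, over 20 mm of it above the top. Axes as the board's.
- backrest_top (a point): Mid-width of the backrest's upper edge, 40 mm above the board floor (54 mm above the table), at board x = 119 mm; the same over the whole width. Behind it, from board x = 150 mm on, there is only bare table. Axes as the board's.
- piece_down: Jigsaw piece, 7 mm thick, about 45 g, that starts picture-side DOWN (pale wood on top; blue and red picture with white flower beneath), in the left or right half of the board. Origin at the centre of its square on the PAINTED face; z points out of the bare back: up at the start, down once turned over. Its x starts roughly (within 17 degrees) towards the backrest.
- piece_centre (a point): Centre of the square of that piece, half-way through its thickness; axes as the piece's. The square is 88 x 88 mm; on its +y side a round tab 22 mm wide stands out 21 mm, on its -y side is a notch 22 mm wide and 18 mm deep; the +x and -x sides are straight.
- piece_up: The other jigsaw piece, same size and shape, lying picture-side UP in the other half of the board (green and red with an orange flower). To be left alone. Origin at the centre of the square on its bare underside; z points out of the picture, up.
- mug: White mug standing on the table beside one end of the board, to be left alone: radius 38 mm, 90 mm high, with a handle. Origin at the centre of its foot.
- candlestick: Silvery candlestick without candle, standing on the table beside the other end of the board, to be left alone: foot radius 34 mm, 106 mm high. Origin at the centre of its foot.
- corner0 (a point): Corner of the square of the face-down piece at its x = +44, y = +44 mm, half-way through its thickness.
- corner1 (a point): Corner of the square of the face-down piece at its x = +44, y = -44 mm, half-way through its thickness.
- corner2 (a point): Corner of the square of the face-down piece at its x = -44, y = +44 mm, half-way through its thickness.
- corner3 (a point): Corner of the square of the face-down piece at its x = -44, y = -44 mm, half-way through its thickness.

How it is judged:
On the way:
1. the face-down piece stands tipped up, leaning on the backrest (tilted 40 to 85 degrees, its centre within reach of the backrest foot) (angle between piece_down's own z axis and vertical between 0.7 and 1.48 rad and x of piece_centre in the frame of board above 0.07 m and contact force between piece_down and board above 0.05 N), for 0.2 s.
At the end, for the whole second after the job is handed in: The piece lies at rest and flat (within 5 degrees) on the floor of the board, picture-side up, its centre over the board; the other piece is still picture-side up within 15 mm of where it was; mug and candlestick stand upright (angle between piece_down's own z axis and vertical above 3.05 rad and height (world z) of piece_centre between 0.012 and 0.023 m and x of piece_centre in the frame of board between -0.12 and 0.075 m and y of piece_centre in the frame of board between -0.17 and 0.17 m and linear speed of piece_down below 0.02 m/s and angle between each of piece_up, mug, candlestick's own z axis and vertical below 0.1 rad and distance of piece_up from where it was at the start of the episode below 0.015 m); the robot touches nothing.
It fails at once if the piece to be turned is lifted or carried: all four corners more than 20 mm above the floor of the board (height (world z) of each of corner0, corner1, corner2, corner3 above 0.034 m).
It fails at once if the other piece is shifted by more than 15 mm or tipped (distance of piece_up from where it was at the start of the episode above 0.015 m or angle between piece_up's own z axis and vertical above 0.3 rad).
It fails at once if the mug or the candlestick is shifted by more than 20 mm or tipped (distance of any of mug, candlestick from where it was at the start of the episode above 0.02 m or angle between any of mug, candlestick's own z axis and vertical above 0.3 rad).
It also fails if it takes over 54 s, if anything falls off the work surface, if the arm or the gripper's body presses on something with over 40 N, if the wrist force passes 120 N, or if a joint passes its speed limit or range.

## Working session

There is one attempt and no reset: what is moved stays moved. The work goes in short steps, Python scripts to look and compute and a tool call to move; the robot and the scene stay as the last step left them, time stands still between calls to the robot, and variables do not carry over. Pictures are saved under pics/ and viewed, at most 11 in all, crops included, and the job is handed in when it is done.

Besides the shell and the picture viewer there is one more tool, called after "Request:" by a JSON object that holds its "name" and its "arguments". play_rows: Moves the arm, as the interface text tells. Its arguments: {"type":"object","properties":{"commands":{"type":"array","items":{"type":"array","items":{"type":"number"}}},"grip":{"type":"number"},"force":{"type":"number"}},"required":["commands"]}

```bash
mkdir -p pics; ls
python3 - <<'E'
from workcell import sensors, optics
import cv2
print(sensors.read_state())
for n in ("scene","top"):
    print(n,optics.camera_info(n))
    cv2.imwrite(f"pics/{n}0.png",optics.read_camera(n)[:,:,::-1])
E
```

```text
pics
{'time': 0.0, 'q': array([-1.25786651e+00,  2.64772130e-01,  1.60540026e+00, -2.44392354e-05,
        1.27368589e+00, -3.69118415e-02]), 'joint_vel': array([0.00180829, 0.0011963 , 0.00029871, 0.00181495, 0.00021883,
       0.00102418]), 'joint_torque': array([ 1.50052809e-03, -5.15105867e+01, -3.67315006e+01, -2.31841177e-04,
        1.29543719e-02, -1.53453834e-05]), 'tool_pos': array([ 0.23111069, -0.63341459,  0.22993506]), 'tcp_rot': array([-3.09144427e+00, -5.46353039e-01,  5.25564455e-04]), 'wrist_force': array([ 0.78220726, -0.33202251, -0.77621626]), 'torque': array([-0.02436499, -0.00350168,  0.00434923]), 'grip_force': 0.0, 'width': 0.9996659762820207}
scene {'mtx': array([[395.0378273 ,   0.        , 274.79044557],
       [  0.        , 395.0378273 , 208.74728026],
       [  0.        ,   0.        ,   1.        ]]), 'k1': -0.11418553730248247, 'R': array([[-0.2981767 ,  0.95432615,  0.0187684 ],
       [ 0.6648636 ,  0.22176284, -0.7132865 ],
       [-0.68487009, -0.20020699, -0.70062124]]), 't': array([ 0.12511628, -0.33798344,  1.46413868])}
top {'mtx': array([[461.37878427,   0.        , 276.25050267],
       [  0.        , 461.37878427, 210.84624365],
       [  0.        ,   0.        ,   1.        ]]), 'k1': -0.10432263666446515, 'R': array([[ 0.01636939, -0.99984034, -0.00716512],
       [-0.98309565, -0.01478744, -0.1824946 ],
       [ 0.18235951,  0.01003132, -0.98318075]]), 't': array([0.04080475, 0.58560298, 0.95994116])}
```

View pics/scene0.png

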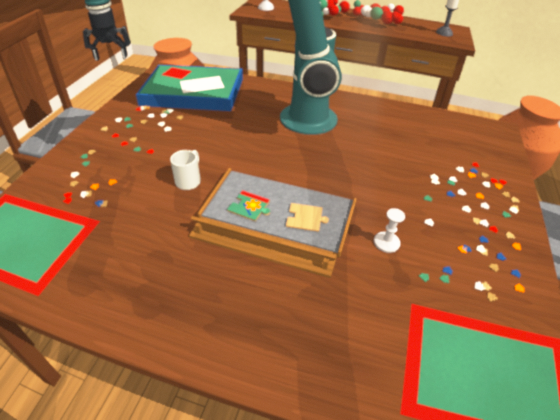

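View pics/top0.png

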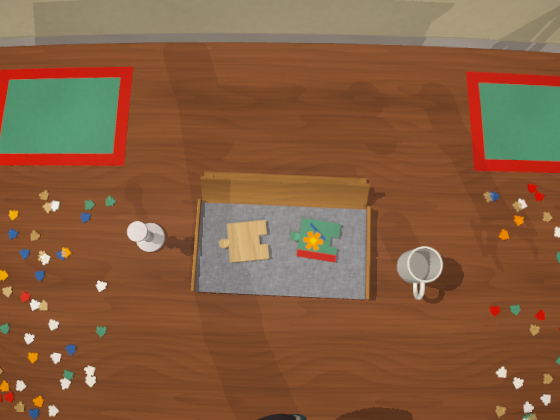

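The scene picture shows the board in the middle, with the pale face-down piece at (305,216), mug (186,170) and candlestick (390,232). In the top picture the felt spans about (200,201)-(368,299), the pale piece is at (248,241) with its tab to the left, the green piece at (318,240), and the backrest is along the top edge, rows 175-205.

```bash
cat > h.py <<'E'
import numpy as np, cv2
from workcell import sensors, optics
from scipy.spatial.transform import Rotation as Rn
def ray(n,px):
    c=optics.camera_info(n); p=np.atleast_2d(np.array(px,float))
    d=cv2.undistortPoints(p[:,None],c["mtx"],np.array([c["k1"],0,0,0,0]))[:,0]
    d=np.c_[d,np.ones(len(d))]@c["R"]; return -c["R"].T@c["t"],d
def plane(n,px,z):
    o,d=ray(n,px); return o+d*((z-o[2])/d[:,2])[:,None]
def tri(pa,pb):
    (o,d),(p,e)=ray("top",pa),ray("scene",pb); out=[]
    for u,v in zip(d,e):
        s=np.linalg.lstsq(np.c_[u,-v],p-o,rcond=None)[0]
        a,b=o+u*s[0],p+v*s[1]; out.append(np.r_[(a+b)/2,np.linalg.norm(a-b)])
    return np.array(out)
def proj(n,X):
    c=optics.camera_info(n); 
    return cv2.projectPoints(np.atleast_2d(X).astype(float),cv2.Rodrigues(c["R"])[0],c["t"],c["mtx"],np.array([c["k1"],0,0,0,0]))[0][:,0]
def blob(m):
    cs=cv2.findContours(m.astype(np.uint8),cv2.RETR_EXTERNAL,cv2.CHAIN_APPROX_NONE)[0]
    return max(cs,key=cv2.contourArea)
def roi(img,r):
    m=np.zeros(img.shape[:2],bool); x0,y0,x1,y1=r; m[y0:y1,x0:x1]=1; return m
def pale(img,r):
    h=cv2.cvtColor(img,cv2.COLOR_RGB2HSV); return (h[...,0]>12)&(h[...,0]<28)&(h[...,1]>60)&(h[...,2]>165)&roi(img,r)
E
python3 - <<'E'
from h import *
np.set_printoptions(precision=4,suppress=True)
I={n:cv2.imread(f"pics/{n}0.png")[:,:,::-1].copy() for n in("top","scene")}
R={"top":(205,210,280,275),"scene":(280,195,335,240)}
for n in I:
    c=blob(pale(I[n],R[n])); x=c[:,0]
    print(n,cv2.contourArea(c),"box",cv2.boundingRect(c))
    # square body via opening
    m=np.zeros(I[n].shape[:2],np.uint8); cv2.drawContours(m,[c],-1,1,-1)
    if n=="top":
        P=plane(n,x,0.021)[:,:2]; np.save("c.npy",P)
        print("rect mm",cv2.minAreaRect((P*1000).astype(np.float32)))
        print(cv2.approxPolyDP(c,2.5,True)[:,0].tolist())
    else: print(cv2.approxPolyDP(c,2,True)[:,0].tolist())
    h=cv2.cvtColor(I[n],cv2.COLOR_RGB2HSV)
    rr={"top":(195,180,375,305),"scene":(190,170,360,260)}[n]
    g=(h[...,1]<45)&(h[...,2]>70)&roi(I[n],rr)
    g=cv2.morphologyEx(g.astype(np.uint8),cv2.MORPH_CLOSE,np.ones((3,3)))
    gc=blob(g); hu=cv2.convexHull(gc); a=cv2.approxPolyDP(hu,4,True)[:,0]
    print("felt",a.tolist()); print(plane(n,a,0.014))
big=[cv2.resize(I["top"][165:310,120:450],None,fx=2.4,fy=2.4,interpolation=cv2.INTER_CUBIC)]
cv2.imwrite("pics/crop.png",big[0][:,:,::-1])
big=cv2.resize(I["scene"][160:275,180:410],None,fx=3.4,fy=3.4,interpolation=cv2.INTER_CUBIC)
cv2.imwrite("pics/crop2.png",big[:,:,::-1])
E
```

```text
top 1447.5 box (219, 220, 50, 42)
rect mm ((521.0407104492188, 124.27427673339844), (88.71192169189453, 108.38517761230469), 6.672037124633789)
[[265, 220], [227, 224], [228, 238], [221, 239], [219, 245], [229, 247], [230, 261], [268, 258], [267, 244], [260, 245], [259, 234], [266, 233]]
felt [[202, 203], [365, 210], [364, 298], [195, 290]]
[[ 0.6081  0.2216  0.014 ]
 [ 0.5973 -0.153   0.014 ]
 [ 0.3983 -0.1478  0.014 ]
 [ 0.4099  0.2288  0.014 ]]
scene 812.5 box (286, 203, 43, 29)
[[286, 226], [318, 231], [320, 223], [326, 223], [328, 218], [321, 215], [322, 207], [291, 203], [289, 211], [295, 214], [287, 218]]
felt [[203, 213], [231, 172], [351, 201], [336, 251]]
[[ 0.5919 -0.1528  0.014 ]
 [ 0.4027 -0.1462  0.014 ]
 [ 0.4145  0.2266  0.014 ]
 [ 0.61    0.221   0.014 ]]
```

View pics/crop.png

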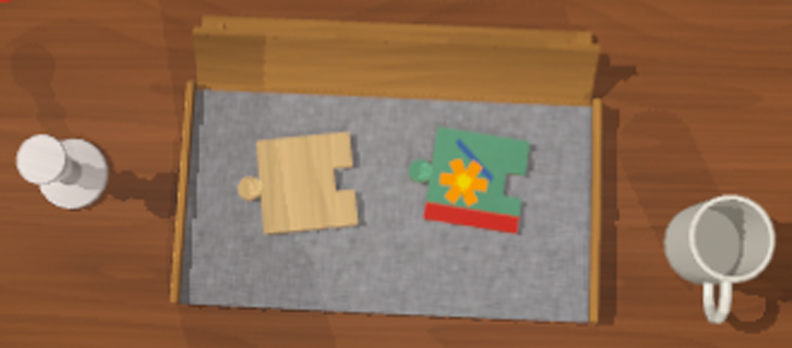

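View pics/crop2.png

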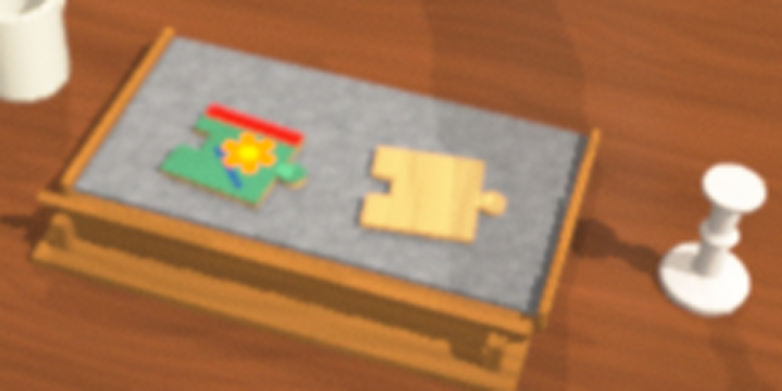

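The crops show the pale piece intact (notch on the right, tab on the left) with about 50 mm of space to the green piece. Next I fix the board and piece frames and work out the approach.

```bash
cat >> h.py <<'E'
PSI=-0.034; B0=np.array([0.533,0.0363]); XB=np.array([np.cos(PSI),np.sin(PSI)]); YB=np.array([-XB[1],XB[0]])
def toB(P): P=np.atleast_2d(P)[:,:2]-B0; return np.c_[P@XB,P@YB]
def go(bx,by,z):
    s=sensors.read_state(); R=Rn.from_rotvec(s["tcp_rot"]).as_matrix()
    p=np.r_[B0+bx*XB+by*YB,z]
    up=np.array([0,0,-1.]); y=np.r_[YB,0]; y=y if R[:,1]@y>0 else -y
    T=np.c_[np.cross(y,up),y,up]
    print("board",toB(s["tool_pos"])*1000,"z",s["tool_pos"][2]*1000,"t",s["time"],"F",s["wrist_force"],"w",s["width"])
    print("shift cm (tool)",R.T@(p-s["tool_pos"])*100,"turn",Rn.from_matrix(R.T@T).as_rotvec(),"tool x,y in world",R[:,0],R[:,1])
E
python3 - <<'E'
from h import *
np.set_printoptions(precision=4,suppress=True)
c=plane("top",[[227,224],[265,220],[230,261],[268,258]],.021)
m=c.mean(0);print("piece world",m,"board",toB(m)*1000,toB(c)*1000)
t=tri([[227,224],[265,220],[230,261],[268,258]],[[318,231],[286,226],[322,207],[291,203]]);print(t)
# backrest upper corners (far view crop): triangulate
print(tri([[204,172.5],[368,180]],[[180+535/3.4,160+318/3.4],[180+42/3.4,160+193/3.4]]))
go(-.095,toB(m)[0,1],.12)
E
```

```text
piece world [0.522  0.1139 0.021 ] board [[-13.629   77.1415]] [[ 21.8023 125.8096]
 [ 35.2177  40.3684]
 [-61.278  113.3887]
 [-50.258   28.9991]]
[[0.5597 0.1622 0.0163 0.0007]
 [0.5699 0.0766 0.0172 0.0022]
 [0.4752 0.1526 0.0234 0.0024]
 [0.4838 0.0671 0.0205 0.0002]]
[[ 0.6649  0.2193  0.068   0.0167]
 [ 0.6552 -0.1501  0.0621  0.0042]]
board [[-278.9367 -679.6815]] z 230.0953332358209 t 0.1 F [-0.474   0.4883  0.0634] w 1.0028988061650659
shift cm (tool) [ 45.3932 -63.267   11.1396] turn [-0.002   0.0003  0.3838] tool x,y in world [0.9394 0.3427 0.    ] [ 0.3427 -0.9394 -0.002 ]
```

Request:
{"name": "play_rows", "arguments": {"commands": [[4,0,0,0,0,0.096],[4,0,0,0,0,0.096],[4,0,0,0,0,0.096],[4,0,0,0,0,0.096],[0,-3.5,0,0,0,0]], "grip": 0.5}}

```text
time: 0.52
tool_pos: [0.3944, -0.569, 0.2257]
tcp_rot: [-3.139, 0.057, -0.001]
wrist_force: [0.6, -0.1, -1.8]
width: 0.499
grip_force: 0.0
```

Request:
{"name": "play_rows", "arguments": {"commands": [[0.8,-4,0,0,0,0],[0.8,-4,0,0,0,0],[0.8,-4,0,0,0,0],[0.8,-4,0,0,0,0],[0.8,-4,0,0,0,0]]}}

```text
time: 0.93
tool_pos: [0.4349, -0.366, 0.2305]
tcp_rot: [-3.14, 0.054, 0.001]
wrist_force: [-0.1, -0.8, 1.0]
width: 0.5
grip_force: 0.0
```

Request:
{"name": "play_rows", "arguments": {"commands": [[0,-4,0,0,0,0],[0,-4,0,0,0,0],[0,-4,0,0,0,0],[0,-4,0,0,0,0],[0,-4,0,0,0,0]]}}

```text
time: 1.35
tool_pos: [0.4412, -0.1663, 0.2309]
tcp_rot: [-3.141, 0.054, 0.001]
wrist_force: [0.1, 0.7, -0.3]
width: 0.499
grip_force: 0.0
```

Request:
{"name": "play_rows", "arguments": {"commands": [[0,-4,0,0,0,0],[0,-4,0,0,0,0],[0,-4,0,0,0,0],[0,0,0,0,0,0],[0,0,0,0,0,0]]}}

```text
time: 1.77
tool_pos: [0.4456, -0.0462, 0.231]
tcp_rot: [3.141, -0.046, -0.001]
wrist_force: [0.0, -0.3, -0.9]
width: 0.501
grip_force: 0.0
```

Run:
```python
from h import *
np.set_printoptions(precision=4,suppress=True)
go(-.09,.077,.05)
```

```text
board [[-84.5172 -85.4721]] z 230.96605065681152 t 1.7667 F [ 0.0313 -0.3314 -0.9065] w 0.5008084121793721
shift cm (tool) [ -0.46   -16.2511  18.0956] turn [0.0001 0.0005 0.0049] tool x,y in world [ 0.9996 -0.0291 -0.0005] [-0.0291 -0.9996  0.0001]
```

Request:
{"name": "play_rows", "arguments": {"commands": [[-0.2,-4,0,0,0,0.005],[-0.2,-4,0,0,0,0],[-0.2,-4,0,0,0,0],[0,-4.2,0,0,0,0],[0,0,4,0,0,0]]}}

```text
time: 2.18
tool_pos: [0.4528, 0.1195, 0.199]
tcp_rot: [-3.134, 0.056, -0.025]
wrist_force: [1.5, 0.0, 0.9]
width: 0.501
grip_force: 0.0
```

Request:
{"name": "play_rows", "arguments": {"commands": [[0,0,4,0,0,0],[0,0,4,0,0,0],[0,0,4,0,0,0],[0,0,2,0,0,0],[0,0,1,0,0,0]]}}

```text
time: 2.6
tool_pos: [0.443, 0.1113, 0.0371]
tcp_rot: [3.139, -0.064, -0.012]
wrist_force: [-0.5, -0.4, -0.0]
width: 0.498
grip_force: 0.0
```

Request:
{"name": "play_rows", "arguments": {"commands": [[0,0,0.3,0,0,0],[0,0,0.3,0,0,0],[0,0,0.2,0,0,0],[0,0,0,0,0,0],[0,0,0,0,0,0]]}}

```text
time: 3.02
tool_pos: [0.4477, 0.1136, 0.0348]
tcp_rot: [-3.14, 0.062, -0.005]
wrist_force: [0.3, -0.3, 0.2]
width: 0.506
grip_force: 0.0
```

Run:
```python
from h import *
np.set_printoptions(precision=4,suppress=True)
go(-.092,.077,.02)
a=optics.read_camera("top")[180:310,160:330];b=optics.read_camera("scene")[160:270,230:390]
r=lambda i:cv2.resize(i,(390,300),interpolation=cv2.INTER_CUBIC)
cv2.imwrite("pics/d1.png",np.hstack([r(a),r(b)])[:,:,::-1])
```

```text
board [[-87.8856  74.3767]] z 34.82651695773899 t 3.0167 F [ 0.3328 -0.3475  0.2447] w 0.5056560086100932
shift cm (tool) [-0.4173 -0.2591  1.4816] turn [-0.0007 -0.003  -0.0054] tool x,y in world [ 0.9992 -0.0394  0.003 ] [-0.0394 -0.9992 -0.0007]
```

View pics/d1.png

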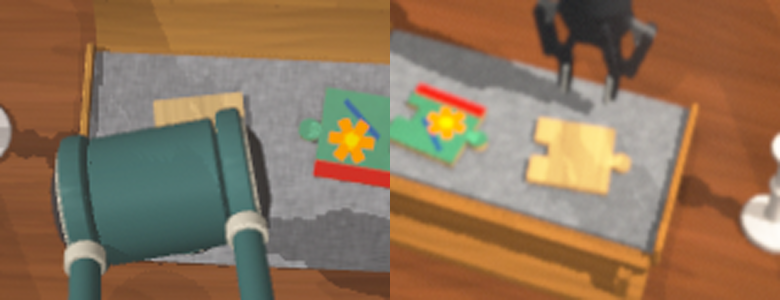

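Left (top view): the arm hides the near part of the piece. Right (scene view): both fingers stand just in front of the near edge of the piece, spread inside its width. Descending until they touch the floor.

Request:
{"name": "play_rows", "arguments": {"commands": [[0,0,0.8,0,0,0],[0,0,0.5,0,0,0],[0,0,0,0,0,0],[0,0,0.3,0,0,0],[0,0,0,0,0,0]]}}

```text
time: 3.53
tool_pos: [0.4455, 0.1134, 0.0165]
tcp_rot: [3.141, -0.061, -0.002]
wrist_force: [0.0, -1.1, -0.3]
width: 0.499
grip_force: 0.0
```

Request:
{"name": "play_rows", "arguments": {"commands": [[0,0,0.2,0,0,0],[0,0,0,0,0,0],[0,0,0,0,0,0]]}}

```text
time: 3.78
tool_pos: [0.4461, 0.1135, 0.0152]
tcp_rot: [3.141, -0.062, -0.0]
wrist_force: [-0.1, -0.4, -0.7]
width: 0.499
grip_force: 0.0
```

Request:
{"name": "play_rows", "arguments": {"commands": [[0,0,0.2,0,0,0],[0,0,0,0,0,0],[0,0,0,0,0,0]]}}

```text
time: 4.03
tool_pos: [0.4461, 0.1135, 0.0132]
tcp_rot: [3.141, -0.062, -0.0]
wrist_force: [0.1, 0.8, -0.5]
width: 0.497
grip_force: 0.0
```

Request:
{"name": "play_rows", "arguments": {"commands": [[0,0,0.2,0,0,0],[0,0,0,0,0,0],[0,0,0,0,0,0]]}}

```text
time: 4.28
tool_pos: [0.4466, 0.1136, 0.0121]
tcp_rot: [-3.141, 0.062, -0.001]
wrist_force: [-1.0, -0.6, 8.3]
width: 0.495
grip_force: 3.7
```

Request:
{"name": "play_rows", "arguments": {"commands": [[0,0,0.1,0,0,0],[0,0,0,0,0,0],[0,0,0,0,0,0]]}}

```text
time: 4.53
tool_pos: [0.4466, 0.1135, 0.0121]
tcp_rot: [3.141, -0.062, -0.0]
wrist_force: [-5.5, -1.4, 16.3]
width: 0.499
grip_force: 8.3
```

Request:
{"name": "play_rows", "arguments": {"commands": [[0,0,-0.3,0,0,0],[0,0,0,0,0,0],[0.6,0,0,0,0,0],[0.6,0,0,0,0,0],[0.6,0,0,0,0,0]]}}

```text
time: 4.95
tool_pos: [0.4647, 0.1128, 0.013]
tcp_rot: [3.141, -0.061, 0.0]
wrist_force: [-0.2, 1.1, 0.4]
width: 0.501
grip_force: 0.1
```

Request:
{"name": "play_rows", "arguments": {"commands": [[0.6,0,0,0,0,0],[0.6,0,0,0,0,0],[0.6,0,0,0,0,0],[0.6,0,0,0,0,0],[0.6,0,0,0,0,0]]}}

```text
time: 5.37
tool_pos: [0.4948, 0.1115, 0.0131]
tcp_rot: [3.141, -0.062, -0.0]
wrist_force: [0.5, 0.1, -0.0]
width: 0.501
grip_force: 0.1
```

Request:
{"name": "play_rows", "arguments": {"commands": [[0.6,0,0,0,0,0],[0.6,0,0,0,0,0],[0.6,0,0,0,0,0],[0,0,0,0,0,0],[0,0,0,0,0,0]]}}

```text
time: 5.78
tool_pos: [0.5125, 0.1109, 0.0133]
tcp_rot: [-3.141, 0.062, -0.0]
wrist_force: [-0.9, 0.4, 0.2]
width: 0.496
grip_force: 0.0
```

Run:
```python
from h import *
np.set_printoptions(precision=4,suppress=True)
go(.0,.077,.014)
a=optics.read_camera("top")[160:290,160:330];b=optics.read_camera("scene")[160:270,230:390]
r=lambda i:cv2.resize(i,(390,300),interpolation=cv2.INTER_CUBIC)
cv2.imwrite("pics/d2.png",np.hstack([r(a),r(b)])[:,:,::-1])
```

```text
board [[-23.0215  73.8286]] z 13.330917141374178 t 5.7833 F [-0.8729  0.3509  0.2308] w 0.49559855969891875
shift cm (tool) [ 2.3004 -0.3295 -0.0667] turn [-0.     -0.0001 -0.0054] tool x,y in world [ 0.9992 -0.0393  0.0001] [-0.0393 -0.9992 -0.    ]
```

View pics/d2.png

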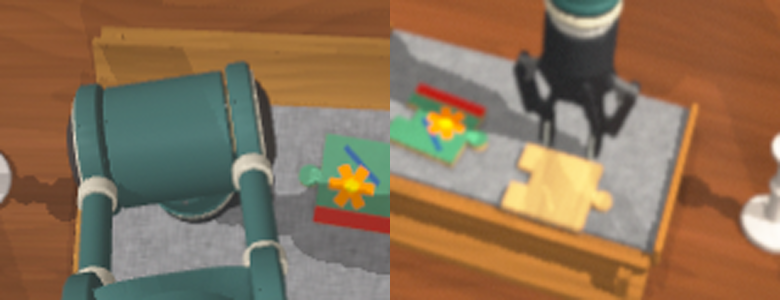

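The right half shows the piece slid towards the backrest and squared against both fingers; the green piece is undisturbed. Pushing on.

Request:
{"name": "play_rows", "arguments": {"commands": [[0.6,0,0,0,0,0],[0.6,0,0,0,0,0],[0.6,0,0,0,0,0],[0.6,0,0,0,0,0],[0.6,0,0,0,0,0]]}}

```text
time: 6.3
tool_pos: [0.5428, 0.1097, 0.0133]
tcp_rot: [3.141, -0.062, 0.0]
wrist_force: [-1.4, -0.0, 0.5]
width: 0.498
grip_force: 0.7
```

Request:
{"name": "play_rows", "arguments": {"commands": [[0.6,0,0,0,0,0],[0.6,0,0,0,0,0],[0.6,0,0,0,0,0],[0.5,0,0,0,0,0],[0,0,0,0,0,0]]}}

```text
time: 6.72
tool_pos: [0.5667, 0.1088, 0.0136]
tcp_rot: [-3.141, 0.062, -0.003]
wrist_force: [0.4, 0.5, -1.0]
width: 0.5
grip_force: 0.0
```

Run:
```python
from h import *
np.set_printoptions(precision=4,suppress=True)
go(.06,.077,.014)
b=optics.read_camera("scene")[150:270,230:390]
cv2.imwrite("pics/d3.png",cv2.resize(b,(640,480),interpolation=cv2.INTER_CUBIC)[:,:,::-1])
```

```text
board [[31.2186 73.6321]] z 13.596843932727955 t 6.7167 F [ 0.3721  0.5401 -0.9521] w 0.49983566690218084
shift cm (tool) [ 2.8763 -0.3525 -0.0356] turn [-0.0003 -0.0016 -0.0054] tool x,y in world [ 0.9992 -0.0394  0.0016] [-0.0394 -0.9992 -0.0003]
```

View pics/d3.png

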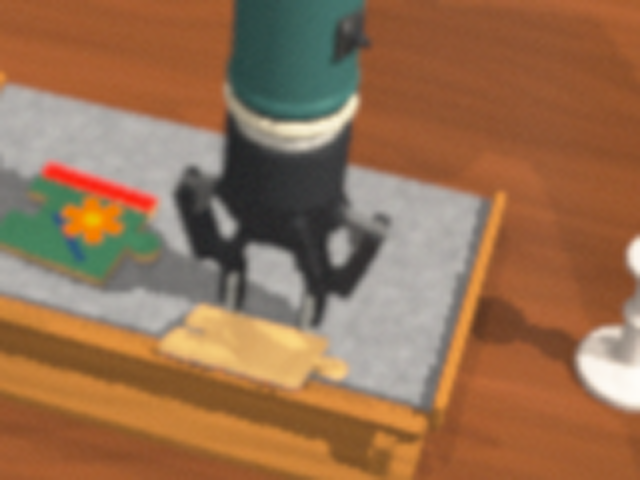

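The piece is now tipping up on the backrest, square to it, with both fingers still at its near edge. Pushing on towards the groove.

Request:
{"name": "play_rows", "arguments": {"commands": [[0.5,0,0,0,0,0],[0.5,0,0,0,0,0],[0.5,0,0,0,0,0],[0.5,0,0,0,0,0],[0.4,0,0,0,0,0]]}}

```text
time: 7.18
tool_pos: [0.5898, 0.1079, 0.0134]
tcp_rot: [-3.141, 0.062, -0.001]
wrist_force: [-0.0, -1.3, 0.4]
width: 0.499
grip_force: 0.1
```

Request:
{"name": "play_rows", "arguments": {"commands": [[0.3,0,0,0,0,0],[0.3,0,0,0,0,0],[0,0,0,0,0,0],[0,0,0,0,0,0]]}}

```text
time: 7.52
tool_pos: [0.5952, 0.1076, 0.0133]
tcp_rot: [-3.141, 0.062, 0.0]
wrist_force: [-0.8, -0.2, -0.3]
width: 0.499
grip_force: 0.0
```

Run:
```python
from h import *
np.set_printoptions(precision=4,suppress=True)
go(.07,.077,.014)
b=optics.read_camera("scene")[150:270,230:390]
cv2.imwrite("pics/d4.png",cv2.resize(b,(640,480),interpolation=cv2.INTER_CUBIC)[:,:,::-1])
```

```text
board [[59.7272 73.3887]] z 13.266094422040496 t 7.5167 F [-0.764  -0.1675 -0.3317] w 0.49895715098884275
shift cm (tool) [ 1.0254 -0.3665 -0.0734] turn [-0.      0.     -0.0052] tool x,y in world [ 0.9992 -0.0392 -0.    ] [-0.0392 -0.9992 -0.    ]
```

View pics/d4.png

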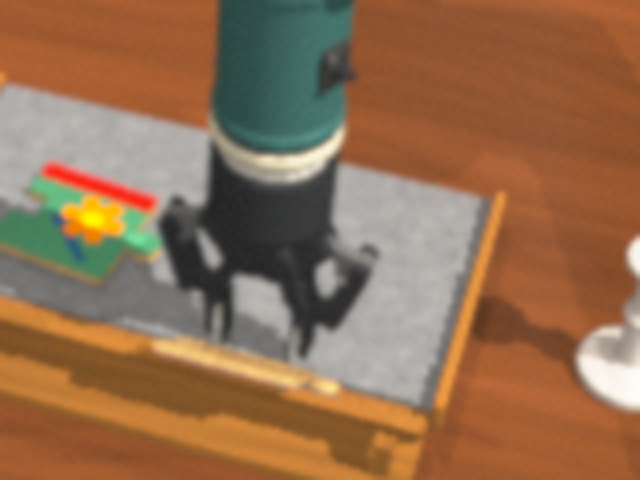

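The piece now stands steep, seen nearly edge-on along (155-335, 345-385). I'll push a little more to be sure the edge drops in the groove.

Request:
{"name": "play_rows", "arguments": {"commands": [[0.3,0,0,0,0,0],[0.3,0,0,0,0,0],[0,0,0,0,0,0]]}}

```text
time: 7.82
tool_pos: [0.6017, 0.1074, 0.0134]
tcp_rot: [-3.141, 0.062, -0.001]
wrist_force: [-0.5, -0.7, 0.1]
width: 0.503
grip_force: 0.0
```

Run:
```python
from h import *
b=optics.read_camera("scene")
cv2.imwrite("pics/s5.png",b[:,:,::-1])
d=optics.read_camera("scene").astype(int)-0
a=cv2.imread("pics/s5.png")[:,:,::-1]
m=pale(np.ascontiguousarray(a),(250,220,330,260)); c=blob(m); print(cv2.boundingRect(c),cv2.minAreaRect(c))
# predicted image of a piece leaning at 52deg vs 45
for th,x0,z0 in ((52,.08,.009),(46,.073,.014)):
    t=np.radians(th)
    P=[]
    for s in (0,.088):
        for y in (.029,.117):
            p=B0+(x0+s*np.cos(t))*XB+y*YB; P.append([*p,z0+s*np.sin(t)])
    print(th,proj("scene",P).round(1).tolist())
```

```text
(250, 232, 80, 25) ((289.9384460449219, 242.39230346679688), (82.5311508178711, 7.104168891906738), 15.255120277404785)
52 [[275.5, 238.7], [308.1, 247.6], [268.6, 235.6], [304.1, 245.3]]
46 [[276.5, 235.5], [309.0, 244.4], [268.6, 235.8], [304.1, 245.6]]
```

Request:
{"name": "play_rows", "arguments": {"commands": [[-1,0,0,0,0,0],[-3,0,0,0,0,0],[-3,0,-2,0,0,0],[-3,0,-3,0,0,0],[-3,0,-4,0,0,0]]}}

```text
time: 8.33
tool_pos: [0.4715, 0.1117, 0.0941]
tcp_rot: [3.14, -0.062, -0.011]
wrist_force: [-0.1, 0.7, 0.5]
width: 0.504
grip_force: 0.0
```

Request:
{"name": "play_rows", "arguments": {"commands": [[-3,0,-4,0,0,0],[-2,0,-1,0,0,0],[0,0,0,0,0,0],[0,0,0,0,0,0]]}}

```text
time: 8.67
tool_pos: [0.4312, 0.1142, 0.1401]
tcp_rot: [-3.14, 0.06, -0.004]
wrist_force: [1.3, 0.3, 0.6]
width: 0.498
grip_force: 0.0
```

Run:
```python
from h import *
np.set_printoptions(precision=4,suppress=True)
go(.165,.075,.15)
T=optics.read_camera("top");S=optics.read_camera("scene")
cv2.imwrite("pics/t6.png",T[:,:,::-1]);cv2.imwrite("pics/s6.png",S[:,:,::-1])
a=T[150:260,190:340];b=S[190:280,230:350]
r=lambda i:cv2.resize(i,(400,300),interpolation=cv2.INTER_CUBIC)
cv2.imwrite("pics/d6.png",np.hstack([r(a),r(b)])[:,:,::-1])
```

```text
board [[-104.3483   74.3791]] z 140.07058870257512 t 8.6667 F [1.2933 0.2717 0.6495] w 0.4980605550188922
shift cm (tool) [26.9368 -0.1838 -0.9224] turn [-0.0006 -0.0026 -0.0045] tool x,y in world [ 0.9993 -0.0385  0.0026] [-0.0385 -0.9993 -0.0006]
```

View pics/d6.png

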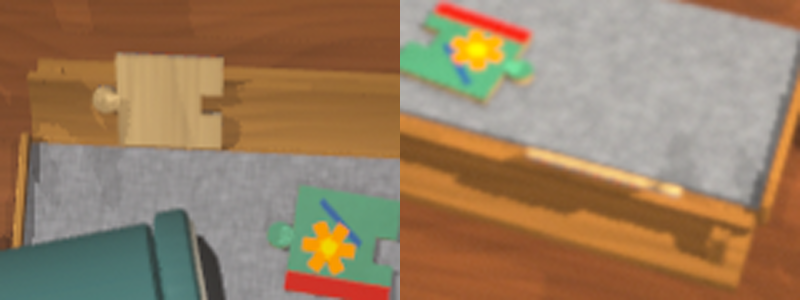

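Left (top view): the piece leans by itself on the backrest, rows 53-148 of the crop, squared to it and sticking out above the top. Right: its upper edge shows as a light strip from (528,152) to (650,183).

Run:
```python
from h import *
np.set_printoptions(precision=1,suppress=True)
t=tri([[273.6,171.3],[234.3,169.6]],[[268.6,235.6],[304.5,245]])
print(np.c_[toB(t)*1000,t[:,2:]*1000])
for z in (.074,.078,.082): print(z,toB(plane("top",[[273.6,171.3],[234.3,169.6]],z))*1000, toB(plane("scene",[[268.6,235.6],[304.5,245]],z))*1000)
print(toB(plane("top",[[235.8,203.2],[273.3,204.3]],.014))*1000)
```

```text
[[134.   27.   77.4   3.6]
 [133.4 114.4  77.8   6.4]]
0.074 [[135.4  25.4]
 [135.2 111.7]] [[130.7  27.7]
 [129.3 116.9]]
0.078 [[134.3  25.3]
 [134.1 111.3]] [[134.1  28.9]
 [132.7 117.5]]
0.082 [[133.2  25.1]
 [133.  110.8]] [[137.4  30.1]
 [136.  118.2]]
[[ 72.1 109.8]
 [ 73.7  23.6]]
```

Request:
{"name": "play_rows", "arguments": {"commands": [[4,0.4,0,0,0,0],[4,0,0,0,0,0],[4,0,0,0,0,0],[4,0,0,0,0,0],[4,0,0,0,0,0]]}}

```text
time: 9.18
tool_pos: [0.633, 0.1016, 0.1363]
tcp_rot: [3.14, -0.062, -0.006]
wrist_force: [0.6, 0.2, 0.8]
width: 0.499
grip_force: 0.0
```

Request:
{"name": "play_rows", "arguments": {"commands": [[4,0,0,0,0,0],[3,0,0,0,0,0],[0,0,0,0,0,0],[0,0,0,0,0,0],[0,0,0,0,0,0]]}}

```text
time: 9.6
tool_pos: [0.7002, 0.0991, 0.1364]
tcp_rot: [3.14, -0.062, -0.007]
wrist_force: [-0.3, -0.2, -0.1]
width: 0.503
grip_force: 0.0
```

Run:
```python
from h import *
np.set_printoptions(precision=4,suppress=True)
go(.165,.070,.064)
```

```text
board [[164.9811  68.4179]] z 136.35898145110332 t 9.6 F [-0.3288 -0.2172 -0.0592] w 0.5030228759407965
shift cm (tool) [ 0.0353 -0.1628  7.2357] turn [ 0.0006  0.0047 -0.0057] tool x,y in world [ 0.9992 -0.0396 -0.0047] [-0.0396 -0.9992  0.0006]
```

Request:
{"name": "play_rows", "arguments": {"commands": [[0,-0.1,3,0,0,0],[0,0,3,0,0,0],[0,0,1.2,0,0,0],[0,0,0,0,0,0],[0,0,0,0,0,0]]}}

```text
time: 10.02
tool_pos: [0.6997, 0.1004, 0.0665]
tcp_rot: [3.141, -0.061, -0.005]
wrist_force: [0.3, -0.4, -0.6]
width: 0.501
grip_force: 0.0
```

Request:
{"name": "play_rows", "arguments": {"commands": [[-0.5,0,0,0,0,0],[-0.5,0,0,0,0,0],[-0.5,0,0,0,0,0],[-0.5,0,0,0,0,0],[-0.5,0,0,0,0,0]]}}

```text
time: 10.43
tool_pos: [0.6764, 0.1016, 0.0686]
tcp_rot: [-3.141, 0.061, -0.003]
wrist_force: [-0.2, -0.9, 0.0]
width: 0.502
grip_force: 0.1
```

Request:
{"name": "play_rows", "arguments": {"commands": [[-0.5,0,0,0,0,0],[-0.5,0,0,0,0,0],[-0.5,0,0,0,0,0],[-0.5,0,0,0,0,0],[-0.5,0,0,0,0,0]]}}

```text
time: 10.85
tool_pos: [0.6508, 0.1024, 0.0673]
tcp_rot: [3.141, -0.062, -0.0]
wrist_force: [-0.7, 0.6, -0.1]
width: 0.498
grip_force: 0.0
```

Run:
```python
from h import *
np.set_printoptions(precision=4,suppress=True)
go(.075,.070,.064)
S=optics.read_camera("scene")
cv2.imwrite("pics/d7.png",cv2.resize(S[150:270,230:390],(640,480),interpolation=cv2.INTER_CUBIC)[:,:,::-1])
```

```text
board [[115.4558  70.0834]] z 67.30924938996004 t 10.85 F [-0.7299  0.6303 -0.0688] w 0.49841147769200267
shift cm (tool) [-4.0454  0.0293  0.332 ] turn [ 0.0001  0.0003 -0.0052] tool x,y in world [ 0.9992 -0.0392 -0.0003] [-0.0392 -0.9992  0.0001]
```

View pics/d7.png

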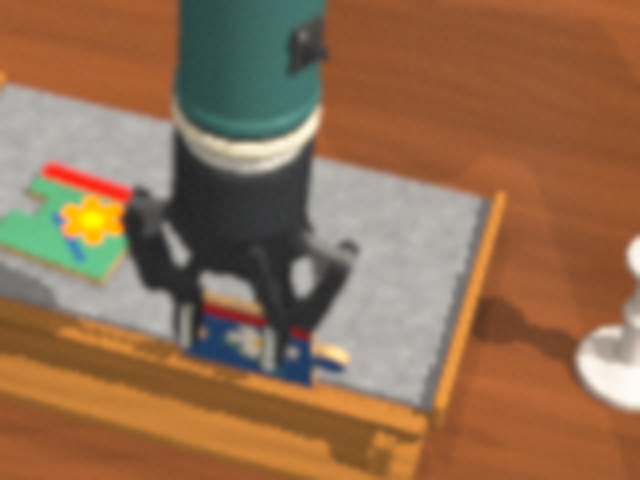

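The painted face (blue, red bar) is now in view between the fingers, so the piece is coming up towards vertical. Continuing the pull.

Request:
{"name": "play_rows", "arguments": {"commands": [[-0.5,0,0,0,0,0],[-0.5,0,0,0,0,0],[-0.5,0,0,0,0,0],[-0.5,0,0,0,0,0],[-0.5,0,0,0,0,0]]}}

```text
time: 11.32
tool_pos: [0.6259, 0.1034, 0.0674]
tcp_rot: [3.141, -0.062, -0.0]
wrist_force: [0.3, -0.4, -0.9]
width: 0.501
grip_force: 0.0
```

Request:
{"name": "play_rows", "arguments": {"commands": [[-0.5,0,0,0,0,0],[-0.5,0,0,0,0,0],[-0.5,0,0,0,0,0],[-0.5,0,0,0,0,0],[0,0,0,0,0,0]]}}

```text
time: 11.73
tool_pos: [0.6052, 0.1042, 0.0672]
tcp_rot: [3.141, -0.061, -0.002]
wrist_force: [-0.2, 0.4, 0.2]
width: 0.501
grip_force: 0.0
```

Request:
{"name": "play_rows", "arguments": {"commands": [[0,0,-2,0,0,0],[0,0,-4,0,0,0],[0,0,-4,0,0,0],[0,0,0,0,0,0],[0,0,0,0,0,0]]}}

```text
time: 12.15
tool_pos: [0.6095, 0.1046, 0.1718]
tcp_rot: [-3.14, 0.061, -0.013]
wrist_force: [0.0, 0.2, -0.9]
width: 0.503
grip_force: 0.0
```

Run:
```python
from h import *
np.set_printoptions(precision=4,suppress=True)
go(.075,.070,.064)
S=optics.read_camera("scene");T=optics.read_camera("top")
cv2.imwrite("pics/s8.png",S[:,:,::-1]);cv2.imwrite("pics/t8.png",T[:,:,::-1])
a=T[150:315,190:410];b=S[150:270,230:390]
r=lambda i:cv2.resize(i,(400,300),interpolation=cv2.INTER_CUBIC)
cv2.imwrite("pics/d8.png",np.hstack([r(a),r(b)])[:,:,::-1])
```

```text
board [[74.1262 70.8326]] z 171.83307763642551 t 12.15 F [ 0.005   0.19   -0.8884] w 0.5031385518205548
shift cm (tool) [-0.0022  0.098  10.7835] turn [-0.0014 -0.0083 -0.0052] tool x,y in world [ 0.9992 -0.0392  0.0083] [-0.0392 -0.9992 -0.0014]
```

View pics/d8.png

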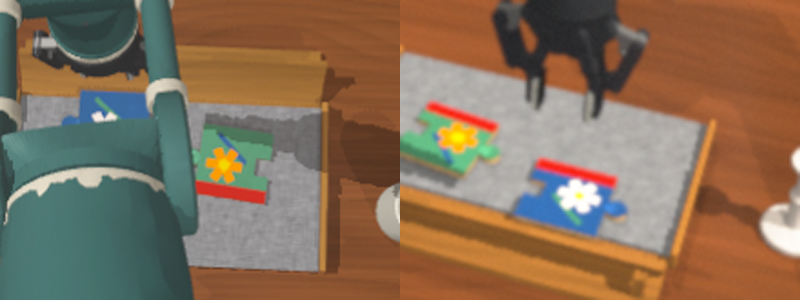

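The piece lies on the felt, picture-side up (white flower at about (578,196) in the right half), with the green piece unmoved. A quick numeric check of its position, then I hand in.

Run:
```python
from h import *
from workcell import order
np.set_printoptions(precision=1,suppress=True)
P=plane("scene",[[284.8,214],[316.8,222.8],[308.8,244.8],[276.8,236]],.021)
print(toB(P)*1000,toB(P).mean(0)*1000,[np.linalg.norm(P[i]-P[i-1])*1000 for i in range(4)])
m=toB(P).mean(0)
if -.1<m[0]<.065 and abs(m[1])<.15: print(order.finish_job())
```

```text
[[ -2.6  26.6]
 [ -0.9 117.1]
 [ 80.4 117.9]
 [ 80.3  32.3]] [39.3 73.5] [np.float64(83.06234681948037), np.float64(90.46926185543616), np.float64(81.31845388547276), np.float64(85.62558716534639)]
the job is handed in; nothing more can be done
None
```

The job is handed in: the piece leaned on the backrest by itself, then tipped forward, and in the last pictures lies flat on the board floor picture-side up, centre near board x = 39 mm, y = 74 mm. The other piece, mug and candlestick were never touched.

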